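# Index the servo carriage one notch

## Task

Two alike indexing slides are screwed to the bench mat; use the one whose carriage carries a servo. Pull its spring-loaded index knob up out of its notch, slide the carriage one notch towards the black socket block at the end of that slide, and let the knob drop fully home in that next notch. Leave the other slide, with the empty carriage, as it is.

Things in the scene. Friction and masses are not known exactly. Their poses are not given: they have to be found in the camera images.
- knob (a point): Centre of the index knob's head on the carriage with the blue servo: an upright black cylinder, 26 mm wide and tall, 73 mm above the bench when home, 29 mm above the carriage's flat top (a 20 mm wide steel collar below it). z is up, the way to pull; y runs level along the fixed slide towards its black socket block (58 mm high, 104 mm off); x points to the servo (37 mm off, 64 mm high).
- carriage (a joint): Travel of the servo's carriage (100 x 44 mm plate) along its slide, in m: 0 at the start, growing towards the socket block. Notches every 36 mm: -0.036, 0 (start), 0.036 (the next one towards the block), 0.072. It slides easily (about 1 N) with the knob pulled, and is locked with the knob home.
- plunger (a joint): Lift of that knob in m: 0 home in a notch, 0.020 at its upper stop. Its pin is clear of the notches from 0.012. A spring pulls it down with 6 N at 0 and 10 N at 0.016; it does not stay up by itself. The notch mouths are rounded: let go within about 4 mm of a notch it drops in and centres itself; farther off it rests on top at about 0.012.
- spare_knob (a point): Centre of the head of the like index knob on the other slide, whose carriage is empty. Same sizes and axes. Not to be moved.
Not all that is in view belongs to the job. Leave any pink look-alike of the part that bears knob alone.

How it is judged:
By the outcome, as a careful person would: the job done as asked, in the order asked, and still so for the second after the job is handed in, with the robot touching nothing.
It also fails if it takes over 32 s, if anything falls off the work surface, if the arm or the gripper's body presses on something with over 40 N, if the wrist force passes 120 N, or if a joint passes its speed limit or range.

## Robot

A 6-joint arm with a two-finger parallel gripper is mounted at the origin on the work surface. World frame = base frame: x ahead of the robot, y to its left, z up, the work surface at z = 0. Lengths are in m, angles in rad, forces in N, time in s.
With the tool pointing down it reaches from about 0.35 to 0.975 m from the base axis. Payload 4.9 kg.
Tool frame: the origin (TCP) lies at the very end of the fingers, on their centre line; the grasp point (between the pads) lies behind it (manip.pinch_z is the y of the grasp point in the tool frame, in m); y points along the fingers, x is the direction in which the jaws open and shut, and the axes are right-handed (so a half turn about y gives the same grasp; the last joint's range is limited). The gripper opens to 85 mm and grips with 20 to 120 N. Pads are 22 mm wide; open, the fingers measure 114 mm over their backs; the gripper's body (76 mm by 85 mm) begins 54 mm behind the grasp point. The pads swing forward as they close: fully open they stand 13 mm farther back than shut.
Start: joints at [1.047, 0.053, 1.613, -0, 1.476, -0.119], TCP at [0.246, 0.574, 0.231] pointing down, gripper open.
Joint ranges: [-3.01, 3.01], [-1.01, 2.22], [0.06, 2.58], [-1.02, 4.17], [0.09, 2.62], [-3.14, 3.14]. Speed limits (rad/s): [2.57, 2.57, 3.14, 3.14, 3.14, 3.14].

## Interface

Orientations are given as a unit quaternion [w, x, y, z].
In Python, from plant import manip gives the robot as it stands.
- The arm moves only by the tool drive_tool, never from a script. Its argument "motion" is a list of rows, each a list of 3 entries, a list of its own where there are three numbers: the shift along the tool's x, y, z in units of 25 mm (1.0 is 25 mm), then the turn, a rotation vector about the tool's x, y, z in units of 5 degrees (1.0 is 5 degrees), then the closure, from -1 (fully open) to 1 (shut). A call has 1 to 12 rows; each row shifts and turns the commanded pose from where the row before left it, along the tool's axes as they then stand; what a row does not reach is not made up. A row lasts 1/10 s, in which the tool goes at most 50 mm and 8.59 degrees, less where a joint would pass 70% of its speed; a pose out of reach is approached as far as the arm can. A call is refused whole if a number of a shift passes 1 or a number of a turn 1, either way. A call with a gripper value outside its range is refused whole. The fingers move at their own pace and stop on an object; the grip force is fixed at half the most. Time passes only in rows, so rows that do not move let the fingers close. It gives the time, the measured TCP pose, the force and the opening at its end, in the units of the state.
- manip.state(): the state, without advancing time (a new reading comes with each control period).
- manip.grab_frame(name): name is "scene" or "top" or "wrist"; returns a dict with "img" (400x640x3 uint8, blue, green, red), "range_z" (400x640 float32, m along the optical axis (not along the pixel's ray), 0 where there is no reading), "camera_matrix" (3x3 intrinsics, pixels), "world_from_camera" (4x4, takes a point from camera to world coordinates); the wrist camera has in their place "T_tool_cam" (4x4, takes a point from camera to tool coordinates, whose origin is the TCP and whose axes are the tool frame's). Camera axes: x right, y down, z forward; pixel columns grow to the right and rows downward; lengths in m; the calibration is good to about 2 mm. A picture is of the moment at which its call begins: read the wrist's pose just before it.
- manip.job_done(): hands the job in, once; it reports no verdict.
The state is a dict: "time": time; "joint_pos": joint angles; "joint_vel": joint speeds; "joint_efforts": joint torques, N m; "tool_pos": TCP position; "tool_rot": TCP orientation; "contact_force": force on the tool from outside, world axes, zero at the start; "ft_torque": the same for the moment, N m; "gripper_width": opening from 0.0 (shut) to 1.0 (fully open).
Only numpy, scipy, OpenCV 4.12 (cv2) and the standard library are available. Lean on these libraries where they do the work, as an engineer would, in place of code of your own. Each camera call takes 0.05 s, during which the arm holds its last target. There are 200 camera calls.

## Working session

There is one attempt and no reset: what is moved stays moved. The work goes in short steps, Python scripts to look and compute and a tool call to move; the robot and the scene stay as the last step left them, time stands still between calls to the robot, and variables do not carry over. Pictures are saved under pics/ and viewed, about 8 in all and at most 12, crops included, and the job is handed in when it is done.

Besides the shell and the picture viewer there is one more tool, called after ">>>" as a command line: name --argument value ..., lists and objects as JSON in quotes. drive_tool: Moves the arm, as the interface text tells. Its arguments: {"type":"object","properties":{"motion":{"type":"array","items":{"type":"array"}}},"required":["motion"]}

```bash
mkdir -p pics
cat > h.py <<'E'
import numpy as np, cv2
from plant import manip
from scipy.spatial.transform import Rotation as R
def grab(n):
    s=manip.state(); f=manip.grab_frame(n)
    if n=="wrist":
        T=np.eye(4); q=s["tool_rot"]; T[:3,:3]=R.from_quat([q[1],q[2],q[3],q[0]]).as_matrix(); T[:3,3]=s["tool_pos"]
        f["W"]=T@f["T_tool_cam"]
    else: f["W"]=np.array(f["world_from_camera"])
    return f
def ray(f,u,v):
    d=np.linalg.inv(f["camera_matrix"])@[u,v,1.0]; return f["W"][:3,3], f["W"][:3,:3]@d
def plane(f,u,v,z):
    o,d=ray(f,u,v); return o+d*(z-o[2])/d[2]
def tri(f1,p1,f2,p2):
    o1,d1=ray(f1,*p1);o2,d2=ray(f2,*p2)
    t=np.linalg.lstsq(np.c_[d1,-d2],o2-o1,rcond=None)[0]
    a,b=o1+d1*t[0],o2+d2*t[1]; return (a+b)/2,np.linalg.norm(a-b)
def depth(f,u,v):
    o,d=ray(f,u,v); return o+d*f["range_z"][int(v),int(u)]
def proj(f,p):
    c=np.linalg.inv(f["W"])@np.r_[p,1]; k=f["camera_matrix"]@c[:3]; return k[:2]/k[2]
E
python3 - <<'E'
from h import *
import pickle
for n in("scene","top","wrist"):
    f=grab(n); cv2.imwrite(f"pics/{n}0.png",f["img"]); pickle.dump({k:f[k] for k in("img","range_z","camera_matrix","W")},open(f"{n}0.pkl","wb"))
    print(n,f["W"][:3,3].round(3),f["W"][:3,2].round(2),f["camera_matrix"][0,0])
print(manip.state(),manip.pinch_z)
E
```

```text
scene [0.803 0.677 0.991] [-0.36 -0.53 -0.77] 490.7958618333571
top [0.26  0.04  1.255] [ 0.1   0.   -0.99] 519.5510690405168
wrist [0.168 0.608 0.373] [ 0.3  -0.13 -0.95] 327.7897577798325
{'time': 0.15, 'joint_pos': array([ 1.04697513e+00,  5.32192478e-02,  1.61399436e+00, -1.45307537e-05,
        1.47601225e+00, -1.18987993e-01]), 'joint_vel': array([ 0.00048325, -0.0008538 , -0.00461195,  0.00073379, -0.00063536,
       -0.00067974]), 'joint_efforts': array([-2.86144095e-04, -3.94244277e+01, -3.70720053e+01, -1.63814993e-04,
        4.70767409e-03, -2.21473954e-05]), 'tool_pos': array([0.24591207, 0.57404828, 0.23032732]), 'tool_rot': array([-0.59004694,  0.59057291,  0.38875941, -0.38978758]), 'contact_force': array([-0.26281983, -0.79732522,  0.35088007]), 'ft_torque': array([ 0.03425153, -0.02491681,  0.00370297]), 'gripper_width': 1.0007287054654024} -0.0187
```

View pics/top0.png

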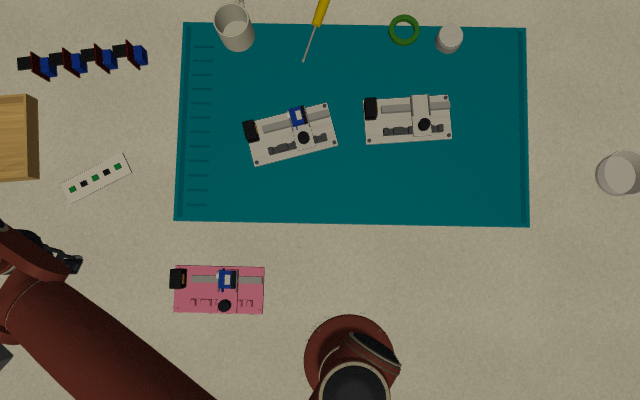

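View pics/scene0.png

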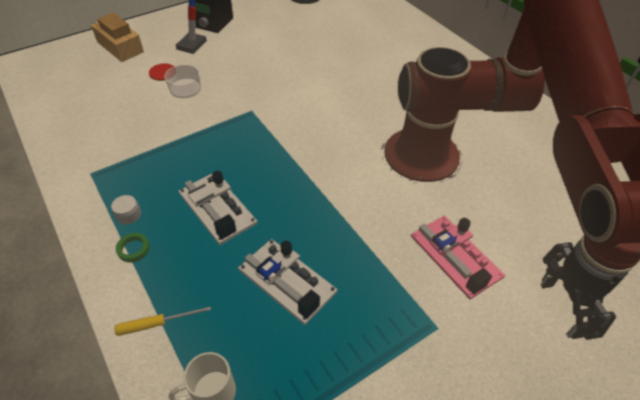

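Candidates in the top image are the white slide with the blue servo, knob (304,137), the white slide with an empty carriage, knob (424,124), and the pink look-alike, knob (224,306). The first fits: it is white, on the mat, and carries a servo. I'll confirm that in an enlarged crop and measure.

Run:
```python
from h import *
import pickle
t=pickle.load(open("top0.pkl","rb"));s=pickle.load(open("scene0.pkl","rb"))
def blob(f,box,m,seed):
    x0,y0,x1,y1=box; mm=np.zeros(m.shape,np.uint8); mm[y0:y1,x0:x1]=m[y0:y1,x0:x1]
    n,l,st,c=cv2.connectedComponentsWithStats(mm)
    i=1+np.argmin(np.linalg.norm(c[1:]-seed,axis=1)+1000*(st[1:,4]<15)); return c[i],st[i]
out={}
for n,f,kb,bb,sb in(("top",t,(294,127,314,147),(240,118,262,145),(286,104,310,128)),("scene",s,(276,238,296,258),(292,285,324,322),(255,255,285,280))):
    im=f["img"].astype(int); dark=(im.max(2)<45).astype(np.uint8); blue=((im[...,0]>im[...,2]+50)&(im[...,0]>im[...,1]+30)).astype(np.uint8)
    for k,b,m in(("knob",kb,dark),("block",bb,dark),("servo",sb,blue)):
        c,st=blob(f,b,m,[(b[0]+b[2])/2,(b[1]+b[3])/2]); out[n,k]=c
        print(n,k,c.round(1),st,depth(f,*c.round()).round(4))
for k in("knob","block","servo"): print(k,tri(t,out["top",k],s,out["scene",k]))
a=cv2.resize(t["img"][90:180,235:345],None,fx=5,fy=5,interpolation=2);b=cv2.resize(s["img"][230:330,230:345],None,fx=4.5,fy=4.5,interpolation=2)
a=cv2.resize(a,(400,330));b=cv2.resize(b,(380,330));cv2.imwrite("pics/c1.png",np.hstack([a,b]))
```

```text
top knob [303.1 137.2] [298 132  11  12 107] [0.5135 0.1141 0.0843]
top block [250.1 131. ] [242 120  17  23 257] [0.5315 0.2407 0.0567]
top servo [295.1 116.5] [289 107  15  21 156] [0.5643 0.1351 0.0671]
scene knob [285.9 247.8] [282 242   9  13 105] [0.5178 0.125  0.0873]
scene block [308.2 303.8] [299 291  20  27 346] [0.5416 0.2544 0.0574]
scene servo [270.3 269.1] [260 260  20  17 104] [0.5695 0.1422 0.0678]
knob (array([0.51427541, 0.11535775, 0.07372268]), np.float64(0.0024312924605908426))
block (array([0.53561398, 0.24434931, 0.03637135]), np.float64(0.0013334998875634137))
servo (array([0.56719781, 0.13608321, 0.05738014]), np.float64(0.001852956637630207))
```

View pics/c1.png

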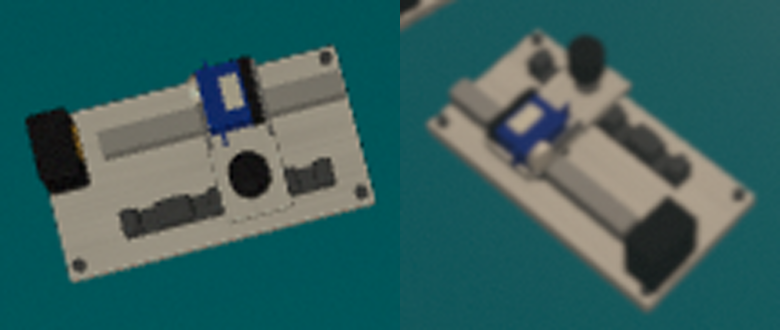

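The crop shows the white slide with the blue servo, servo towards the rail at about crop (228,95), knob at (250,175), socket block at (55,150). So this is the target. Knob height 0.0737 agrees with 0.073. Next I need the slide direction and the tool-frame offset.

```bash
cat > m.py <<'E'
from h import *
def plan(p,yd):
    s=manip.state(); q=s["tool_rot"]; M=R.from_quat([q[1],q[2],q[3],q[0]]).as_matrix()
    d=M.T@(np.array(p)-s["tool_pos"])/0.025
    c=[]
    for sg in(1,-1):
        x=sg*np.array([*yd,0]); x/=np.linalg.norm(x); y=np.array([0,0,-1.]); G=np.c_[x,y,np.cross(x,y)]
        c.append((np.degrees(R.from_matrix(M.T@G).as_rotvec())/5).round(2))
    print("t",s["time"],"pos",s["tool_pos"].round(4),"F",np.round(s["contact_force"],1),"w",round(s["gripper_width"],3),"q6",s["joint_pos"][5].round(2)); print("toolaxes\n",M.round(3)); print("shift units now-frame",d.round(2),"turn",c)
    G=None
E
python3 - <<'E'
from m import *
import pickle
t=pickle.load(open("top0.pkl","rb")); im=t["img"].astype(int)
m=((im.min(2)>90)).astype(np.uint8); m[:, :235]=0;m[:,345:]=0;m[:95]=0;m[180:]=0
m=cv2.morphologyEx(m,cv2.MORPH_CLOSE,np.ones((15,15)))
c=max(cv2.findContours(m,0,1)[0],key=cv2.contourArea); b=cv2.boxPoints(cv2.minAreaRect(c)); print(b.round(1))
print("plate z",depth(t,262,157).round(4),depth(t,325,150).round(4))
w=np.array([plane(t,*p,0.012)[:2] for p in b]); e=np.roll(w,-1,0)-w; print(w.round(4),np.linalg.norm(e,axis=1).round(4))
for v in e: print((v/np.linalg.norm(v)).round(4))
l=max(e,key=np.linalg.norm); l=l/np.linalg.norm(l)*np.sign(l[1]); print("ydir",l)
plan([0.514,0.115,0.20],l)
E
```

```text
[[243.  122.7]
 [326.4 101. ]
 [337.8 145.1]
 [254.4 166.7]]
plate z [0.4784 0.2172 0.0098] [5.003e-01 6.480e-02 4.000e-04]
[[0.562  0.266 ]
 [0.6198 0.0636]
 [0.5108 0.0337]
 [0.454  0.2344]] [0.2104 0.113  0.2086 0.1125]
[ 0.2745 -0.9616]
[-0.9643 -0.2647]
[-0.2724  0.9622]
[0.9599 0.2805]
ydir [-0.27452967  0.96157863]
t 0.15 pos [0.2459 0.574  0.2303] F [-0.3 -0.8  0.4] w 1.001 q6 -0.12
toolaxes
 [[ 0.394 -0.001 -0.919]
 [ 0.919 -0.001  0.394]
 [-0.002 -1.     0.   ]]
shift units now-frame [-12.65   1.23 -17.09] turn [array([-0.01, -7.83, -0.02]), array([ 2.000e-02,  2.817e+01, -1.000e-02])]
```

>>> drive_tool --motion '[[[-0.74, 0, -1], [0, 0, 0], -0.2], [[-0.74, 0, -1], [0, 0, 0], -0.2], [[-0.74, 0, -1], [0, 0, 0], -0.2], [[-0.74, 0, -1], [0, 0, 0], -0.2], [[-0.74, 0, -1], [0, 0, 0], -0.2], [[-0.74, 0, -1], [0, 0, 0], -0.2], [[-0.74, 0, -1], [0, 0, 0], -0.2], [[-0.74, 0, -1], [0, 0, 0], -0.2], [[-0.74, 0, -1], [0, 0, 0], -0.2], [[-0.74, 0, -1], [0, 0, 0], -0.2], [[-0.74, 0, -1], [0, 0, 0], -0.2], [[-0.74, 0, -1], [0, 0, 0], -0.2]]'

```text
time: 1.35
tool_pos: [0.4347, 0.251, 0.231]
tool_rot: [0.59, -0.59, -0.389, 0.389]
contact_force: [1.0, 0.4, -0.8]
gripper_width: 0.6
```

>>> drive_tool --motion '[[[-0.74, 0, -1], [0, 0, 0], -0.2], [[-0.74, 0, -1], [0, 0, 0], -0.2], [[-0.74, 0, -1], [0, 0, 0], -0.2], [[0, 0, 0], [0, -1, 0], -0.2], [[0, 0, 0], [0, -1, 0], -0.2], [[0, 0, 0], [0, -1, 0], -0.2], [[0, 0, 0], [0, -1, 0], -0.2], [[0, 0, 0], [0, -1, 0], -0.2], [[0, 0, 0], [0, -1, 0], -0.2], [[0, 0, 0], [0, -1, 0], -0.2], [[0, 0, 0], [0, -0.8, 0], -0.2], [[0, 0, 0], [0, 0, 0], -0.2]]'

```text
time: 2.55
tool_pos: [0.4813, 0.1717, 0.2309]
tool_rot: [0.427, -0.426, -0.564, 0.564]
contact_force: [0.0, 0.7, 0.4]
gripper_width: 0.602
```

Run:
```python
from m import *
import pickle
f=grab("wrist"); cv2.imwrite("pics/w1.png",f["img"]); pickle.dump({k:f[k] for k in("img","range_z","camera_matrix","W")},open("w1.pkl","wb"))
plan([0.514,0.115,0.20],[-.2745,.9616])
print("pred knob px",proj(f,[0.514,0.115,0.086]))
```

```text
t 2.6 pos [0.4813 0.1717 0.231 ] F [0.5 0.9 0.3] w 0.601 q6 -1.65
toolaxes
 [[-0.271 -0.001 -0.963]
 [ 0.963 -0.    -0.271]
 [ 0.    -1.     0.001]]
shift units now-frame [-2.54  1.24 -0.64] turn [array([-0.01, -0.04,  0.  ]), array([-0.000e+00,  3.596e+01, -1.000e-02])]
pred knob px [253.87567236 203.62246174]
```

View pics/w1.png

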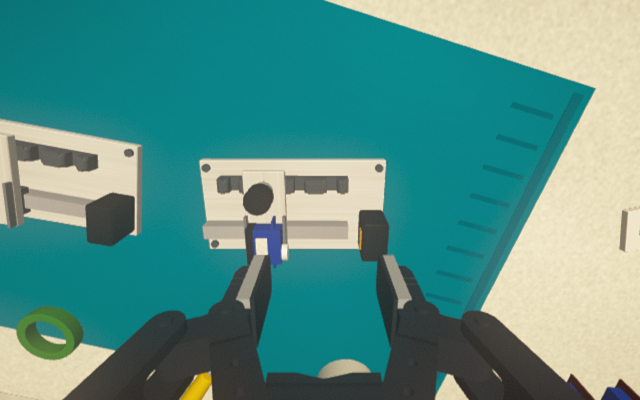

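The wrist view shows the target slide centred and level. The knob top is near (258,199), the servo at (267,243), the block at (372,235), and the jaw axis lies along the slide. I'll refine the knob from this second view.

Run:
```python
from m import *
import pickle
w=pickle.load(open("w1.pkl","rb")); t=pickle.load(open("top0.pkl","rb"));s=pickle.load(open("scene0.pkl","rb"))
o=w["W"]
# knob top points by depth
us,vs=np.meshgrid(range(235,285),range(175,222)); P=np.array([depth(w,u,v) for u,v in zip(us.ravel(),vs.ravel())])
k=(P[:,2]>0.078)&(P[:,2]<0.095); print("top face",k.sum(),P[k].mean(0).round(4),(P[k].max(0)-P[k].min(0)).round(4))
im=w["img"].astype(int); dark=(im.max(2)<60).astype(np.uint8); mm=np.zeros_like(dark); mm[176:218,238:276]=dark[176:218,238:276]
n,l,st,c=cv2.connectedComponentsWithStats(mm); i=1+st[1:,4].argmax(); print(c[i],st[i])
for n,f,p in(("top",t,(303.1,137.2)),("scene",s,(285.9,247.8))): print(n,tri(w,c[i],f,p), plane(f,*p,.075 if n=="scene" else .082).round(4))
print("sil plane .077",plane(w,*c[i],0.077).round(4))
a,b=plane(w,201,158.5,.010),plane(w,386,159.5,.010); d=(b-a)[:2]; print("edge dir",d/np.linalg.norm(d),np.linalg.norm(d), a)
```

```text
top face 633 [0.5115 0.117  0.0857] [0.0253 0.0264 0.0102]Traceback (most recent call last):
  File "<stdin>", line 9, in <module>
ValueError: attempt to get argmax of an empty sequence
```

Knob top face at (0.5115, 0.117, 0.0857), about 26 mm wide. This agrees with the text and, within 3 mm, with the first triangulation. I'll move over it and part of the way down.

>>> drive_tool --motion '[[[-0.82, 0, -0.2], [0, 0, 0], -0.2], [[-0.82, 0, -0.2], [0, 0, 0], -0.2], [[-0.82, 0, -0.2], [0, 0, 0], -0.2], [[0, 0.8, 0], [0, 0, 0], -0.2], [[0, 0.8, 0], [0, 0, 0], -0.2], [[0, 0.8, 0], [0, 0, 0], -0.2], [[0, 0.8, 0], [0, 0, 0], -0.2], [[0, 0.8, 0], [0, 0, 0], -0.2], [[0, 0.4, 0], [0, 0, 0], -0.2], [[0, 0, 0], [0, 0, 0], -0.2], [[0, 0, 0], [0, 0, 0], -0.2]]'

```text
time: 3.7
tool_pos: [0.5131, 0.1167, 0.1219]
tool_rot: [-0.426, 0.427, 0.564, -0.564]
contact_force: [0.8, -0.4, 0.8]
gripper_width: 0.599
```

Run:
```python
from m import *
f=grab("wrist"); cv2.imwrite("pics/w2.png",f["img"])
us,vs=np.meshgrid(range(220,420),range(100,400)); P=np.array([depth(f,u,v) for u,v in zip(us.ravel(),vs.ravel())])
k=(P[:,2]>0.082)&(P[:,2]<0.09)&(np.hypot(P[:,0]-.512,P[:,1]-.117)<.02); print(k.sum(),P[k].mean(0),np.ptp(P[k],axis=0))
plan([0.512,0.117,0.056],[-.2745,.9616])
```

```text
1344 [0.51181858 0.11619563 0.08606198] [0.02596508 0.02577502 0.00626775]
t 3.75 pos [0.5135 0.1167 0.1225] F [0.2 0.8 1.5] w 0.6 q6 -1.76
toolaxes
 [[-0.272  0.002 -0.962]
 [ 0.962  0.    -0.272]
 [-0.    -1.    -0.002]]
shift units now-frame [0.03 2.66 0.06] turn [array([ 0.02, -0.03, -0.  ]), array([1.000e-02, 3.597e+01, 3.000e-02])]
```

View pics/w2.png

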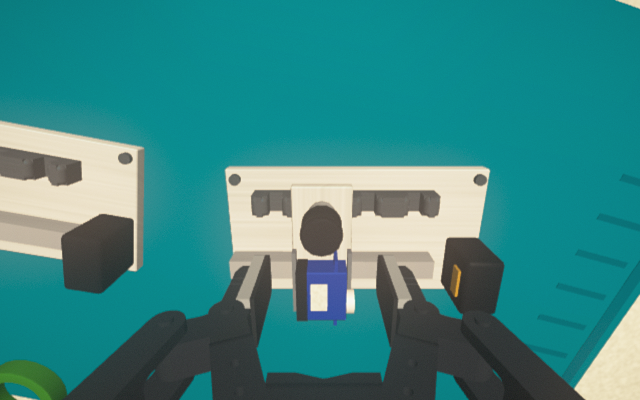

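The knob head at (321,230) is midway between the fingers, and a fresh reading gives (0.5118, 0.1162, 0.0861). I'll go down and close.

>>> drive_tool --motion '[[[0, 0.5, 0], [0, 0, 0], -0.2], [[0, 0.5, 0], [0, 0, 0], -0.2], [[0, 0.5, 0.05], [0, 0, 0], -0.2], [[0, 0.5, 0], [0, 0, 0], -0.2], [[0, 0.4, 0], [0, 0, 0], -0.2], [[0, 0.2, 0], [0, 0, 0], -0.2], [[0, 0, 0], [0, 0, 0], 1], [[0, 0, 0], [0, 0, 0], 1], [[0, 0, 0], [0, 0, 0], 1], [[0, 0, 0], [0, 0, 0], 1], [[0, 0, 0], [0, 0, 0], 1], [[0, 0, 0], [0, 0, 0], 1]]'

```text
time: 4.95
tool_pos: [0.5117, 0.1162, 0.0566]
tool_rot: [-0.426, 0.427, 0.564, -0.564]
contact_force: [-0.4, -0.5, -2.2]
gripper_width: 0.288
```

The opening of about 25 mm fits the 26 mm head. I'll lift 16 mm.

>>> drive_tool --motion '[[[0, -0.16, 0], [0, 0, 0], 1], [[0, -0.16, 0], [0, 0, 0], 1], [[0, -0.16, 0], [0, 0, 0], 1], [[0, -0.16, 0], [0, 0, 0], 1], [[0, 0, 0], [0, 0, 0], 1], [[0, 0, 0], [0, 0, 0], 1], [[0, 0, 0], [0, 0, 0], 1]]'

```text
time: 5.65
tool_pos: [0.5114, 0.1163, 0.072]
tool_rot: [-0.427, 0.426, 0.564, -0.564]
contact_force: [4.9, 0.3, -10.5]
gripper_width: 0.287
```

Run:
```python
from m import *
f=grab("wrist"); cv2.imwrite("pics/w3.png",f["img"][100:400,120:520])
us,vs=np.meshgrid(range(220,420),range(100,400)); P=np.array([depth(f,u,v) for u,v in zip(us.ravel(),vs.ravel())])
k=(P[:,2]>0.08)&(P[:,2]<0.11)&(np.hypot(P[:,0]-.512,P[:,1]-.117)<.011); print(k.sum(),np.percentile(P[k],[10,50,90],axis=0))
plan([0.512,0.117,0.056],[-.2745,.9616])
```

```text
1928 [[0.50403284 0.10925971 0.10096728]
 [0.51145111 0.11667561 0.10167212]
 [0.51934859 0.12431431 0.10233347]]
t 5.7 pos [0.5114 0.1163 0.072 ] F [  4.3   0.8 -10.5] w 0.288 q6 -1.77
toolaxes
 [[-0.272 -0.    -0.962]
 [ 0.962  0.    -0.272]
 [ 0.    -1.     0.   ]]
shift units now-frame [ 0.02  0.64 -0.03] turn [array([-0.  , -0.03,  0.  ]), array([-0.  , 35.97, -0.  ])]
```

View pics/w3.png

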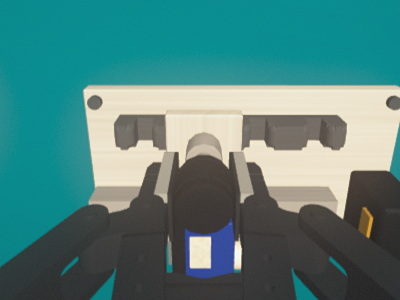

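The knob is held and up 15.6 mm: its top is at 0.1017, the pull is 10.5 N as the spring predicts, and the steel collar shows at (205,145). Now I'll slide 36 mm along tool +x, towards the block.

>>> drive_tool --motion '[[[0.12, 0, 0], [0, 0, 0], 1], [[0.24, 0, 0], [0, 0, 0], 1], [[0.24, 0, 0], [0, 0, 0], 1], [[0.24, 0, 0], [0, 0, 0], 1], [[0.24, 0, 0], [0, 0, 0], 1], [[0.24, 0, 0], [0, 0, 0], 1], [[0.12, 0, 0], [0, 0, 0], 1], [[0, 0, 0], [0, 0, 0], 1], [[0, 0, 0], [0, 0, 0], 1], [[0, 0, 0], [0, 0, 0], 1]]'

```text
time: 6.7
tool_pos: [0.5016, 0.1511, 0.0722]
tool_rot: [-0.427, 0.426, 0.564, -0.564]
contact_force: [5.0, 2.1, -11.0]
gripper_width: 0.284
```

Run:
```python
from m import *
plan([0.5114,0.1163,0.056],[-.2745,.9616])
f=grab("wrist")
us,vs=np.meshgrid(range(220,420),range(100,400)); P=np.array([depth(f,u,v) for u,v in zip(us.ravel(),vs.ravel())])
c=manip.state()["tool_pos"]; k=(P[:,2]>0.08)&(P[:,2]<0.11)&(np.hypot(P[:,0]-c[0],P[:,1]-c[1])<.011); m=np.median(P[k],0); print(m,(m[:2]-[.5118,.1165])@[-.272,.962])
```

```text
t 6.7 pos [0.5016 0.1511 0.0722] F [  5.    2.1 -11. ] w 0.284 q6 -1.7
toolaxes
 [[-0.272 -0.    -0.962]
 [ 0.962  0.    -0.272]
 [ 0.001 -1.     0.   ]]
shift units now-frame [-1.45  0.65  0.  ] turn [array([-0.  , -0.03,  0.01]), array([-1.000e-02,  3.597e+01, -0.000e+00])]
[0.49956559 0.14893152 0.10173464] 0.034526878525234034
```

The tool moved 36.2 mm along the slide. I'll lower the knob into the notch, open, then retract.

>>> drive_tool --motion '[[[0, 0.15, 0], [0, 0, 0], 1], [[0, 0.15, 0], [0, 0, 0], 1], [[0, 0.15, 0], [0, 0, 0], 1], [[0, 0.15, 0], [0, 0, 0], 1], [[0, 0, 0], [0, 0, 0], 1], [[0, 0, 0], [0, 0, 0], 1]]'

```text
time: 7.35
tool_pos: [0.5018, 0.1509, 0.0575]
tool_rot: [0.427, -0.426, -0.564, 0.564]
contact_force: [2.1, 2.2, -7.3]
gripper_width: 0.285
```

>>> drive_tool --motion '[[[0, 0, 0], [0, 0, 0], -0.2], [[0, 0, 0], [0, 0, 0], -0.2], [[0, 0, 0], [0, 0, 0], -0.2], [[0, 0, 0], [0, 0, 0], -0.2], [[0, 0, 0], [0, 0, 0], -0.2], [[0, -0.5, 0], [0, 0, 0], -0.2], [[0, -0.5, 0], [0, 0, 0], -0.2], [[0, -0.8, 0], [0, 0, 0], -0.2], [[0, -0.8, 0], [0, 0, 0], -0.2], [[0, -0.8, 0], [0, 0, 0], -0.2], [[0, 0, 0], [0, 0, 0], -0.2], [[0, 0, 0], [0, 0, 0], -0.2]]'

```text
time: 8.55
tool_pos: [0.5022, 0.151, 0.1433]
tool_rot: [-0.426, 0.427, 0.565, -0.564]
contact_force: [-0.0, -0.5, -0.2]
gripper_width: 0.604
```

Run:
```python
from m import *
f=grab("wrist"); g=grab("top"); cv2.imwrite("pics/e1.png",np.hstack([cv2.resize(f["img"],(400,300)),cv2.resize(g["img"][80:180,235:368],(400,300))]))
us,vs=np.meshgrid(range(220,420),range(100,400)); P=np.array([depth(f,u,v) for u,v in zip(us.ravel(),vs.ravel())])
c=np.array([.502,.151]); k=(P[:,2]>0.079)&(P[:,2]<0.105)&(np.hypot(P[:,0]-c[0],P[:,1]-c[1])<.02); print(k.sum(),np.percentile(P[k][:,2],[5,50,95]),P[k].mean(0)); m=P[k].mean(0); print((m[:2]-[.5118,.1162])@[-.272,.962])
plan([0.5114,0.1163,0.056],[-.2745,.9616])
```

```text
1212 [0.08111421 0.08610782 0.08728408] [0.50115029 0.1521716  0.08564396]
0.037501404904870736
t 8.65 pos [0.501  0.1508 0.1413] F [ 0.4 -0.5 -0.1] w 0.6 q6 -1.7
toolaxes
 [[-0.272 -0.002 -0.962]
 [ 0.962 -0.    -0.272]
 [ 0.    -1.     0.002]]
shift units now-frame [-1.44  3.41 -0.03] turn [array([-0.02, -0.02,  0.  ]), array([-0.000e+00,  3.598e+01, -3.000e-02])]
```

View pics/e1.png

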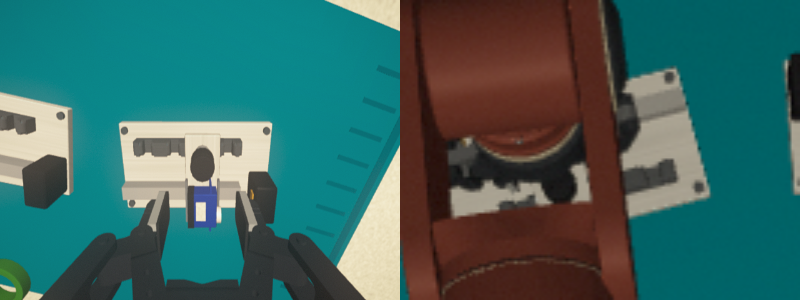

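The knob top is back at 0.0861, its home height. The carriage has moved about 37 mm, to one notch nearer the block, with the knob at wrist-crop (202,163). The fingers are clear and the contact force is about zero.

```bash
python3 -c "
from plant import manip
print(manip.job_done())"
```

```text
the job is handed in; nothing more can be done
None
```

I gripped the index knob on the white slide with the blue servo and pulled it up about 16 mm; the pull rose to about 10.5 N. I then slid the carriage 36 mm towards the black socket block, lowered the knob into the next notch, released it and backed the arm off. The arm finished at about 8.7 s on its clock.

- **Knob home:** its top is at 0.0861 m, the same height as before the move (0.0861 m).
- **Travel:** the arm measured 36.2 mm and the final camera reading 37.5 mm, against a 36 mm notch. Mid-slide, with the fingers partly hiding the knob, the camera read 34.5 mm. All are within camera error.
- **Clear of the slide:** the gripper is open, its fingertips are about 55 mm above the knob, and the contact force is about zero.
- **Other parts:** I did not touch the slide with the empty carriage or the pink look-alike, though I did not measure them again afterwards. In the last overhead picture the arm hid part of the target slide, so the final check rests on the wrist camera.

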